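# Push a clean tube cap under the spring-shut dust cover

## Robot

A 7-joint arm with a two-finger parallel gripper is mounted at the origin on a cart in front of the work surface, level with it; the furniture and walls round the work are solid. World frame = base frame: x ahead of the robot, y to its left, z up, the work surface at z = 0. Lengths are in mm, angles in rad, forces in N, time in s.
With the tool pointing down it reaches from about 400 to 900 mm from the base axis. Payload 5.6 kg.
Tool frame: the origin (TCP) lies midway between the tips of the shut fingers; the grasp point (between the pads) lies 19 mm behind it (hold_point_z is the distance from the TCP to the grasp point, in mm); z points along the fingers, y is the direction in which the jaws open and shut (so a half turn about z gives the same grasp; the last joint's range is limited). The gripper opens to 92 mm and grips with 3 to 60 N. Pads are 20 mm wide; open, the fingers measure 128 mm over their backs; the gripper's body (75 mm by 189 mm) begins 69 mm behind the grasp point.
Start: joints at [-1.199, 0.468, -0.012, 1.603, 0.006, 1.071, -0.056], TCP at [261.995, 594.868, 214.592] pointing down, gripper open.
Joint ranges: [-2.53, 2.53], [-0.31, 2.02], [-1.57, 1.55], [0.28, 2.44], [-1.29, 4.43], [0.15, 1.84], [-2.92, 2.92]. Speed limits (rad/s): [2.57, 2.57, 3.14, 3.14, 3.14, 3.14, 3.14].

## Interface

Orientations are given as a 3x3 rotation matrix whose columns are the frame's x, y, z axes.
In Python, from plant import * gives the robot as it stands. The module is installed in compiled form; this text tells all that it offers.
- The arm moves only by the shell command python3 -m handwheel 'ROWS' [OPENING] [FORCE]. ROWS is JSON, a list of rows, each a list of 4 numbers: the shift along the tool's x, y, z in mm, then the turn about the tool's z in degrees. A call has 1 to 20 rows; each row is the pose to reach, as a shift and turn from the pose commanded when the call began, along the tool's axes at that moment; what a row does not reach only later rows make up. A row lasts 1/12 s, in which the tool goes at most 41.7 mm and 7.16 degrees, less where a joint would pass 70% of its speed; a pose out of reach is approached as far as the arm can. A call with a gripper value outside its range is refused whole. OPENING is the opening in per cent of the stroke, from 0 (shut) to 100 (fully open), set as the call begins (- or left out, the last holds). The fingers move at their own pace and stop on an object; FORCE is the grip in N (left out, the last holds). Time passes only in rows, so rows that repeat a pose let the fingers close. It gives the time, the measured TCP pose, the force and the opening at its end, in the units of the state.
- sense(): the state, without advancing time (a new reading comes with each control period).
- grab_frame(name): name is "scene" or "top" or "wrist"; returns a dict with "image" (420x560x3 uint8, red, green, blue), "camera_matrix" (3x3 intrinsics, pixels), "k1" (the pictures are not rectified: a ray, as slopes to the right and down, at radius r is drawn at 1 + k1 r^2 times it, then the intrinsics apply), "cam_to_world" (4x4, takes a point from camera to world coordinates). Camera axes: x right, y up, looking along -z (the intrinsics and any distortion apply to the point x, -y, -z); pixel columns grow to the right and rows downward; lengths in mm; the calibration is good to about 2 mm. A picture is of the moment at which its call begins. There is no depth.
- sign_off(): hands the job in, once; it reports no verdict.
The state is a dict: "t": time; "joints": joint angles; "qd": joint speeds; "joint_torque": joint torques, N m; "tool_pos": TCP position; "eef_rot": TCP orientation; "ft_force": force on the tool from outside, world axes, zero at the start; "ft_torque": the same for the moment, N m; "gripper_width": opening from 0.0 (shut) to 1.0 (fully open).
Only numpy, scipy, OpenCV 4.12 (cv2) and the standard library are available. Lean on these libraries where they do the work, as an engineer would, in place of code of your own. Each camera call takes 0.05 s, during which the arm holds its last target.

## Task

Put the loose purple tube cap away in the small dust-covered bay without picking it up: press the long thumb bar down with one fingertip to hold the spring-shut cover open, and with the other fingertip push the cap along the lane until it is wholly under the cover, flat on the floor of the bay. Then back the fingers out and let the bar go, so that the cover springs fully shut over the cap. Leave the other things near the bay where they stand.

Things in the scene. Friction and masses are not known exactly. Their poses are not given: they have to be found in the camera images.
- mouth (a point): Middle of the entrance of the white bay, on its floor plate (4 mm above the worktop). x points along the lane into the bay, y left, z up; the bay is fixed but placed and turned anew each time. 'Bay frame' below means this frame, in mm. The lane is 42 wide (y -21 to 21) between walls 18 high; the floor plate spans x -102 to 58, y -32 to 38.
- back_stop (a point): Foot of the inner face of the back stop, bay frame (50, 0, 0); axes as mouth. The left wall runs x -95 to 55, the right one x 1 to 55. In front of the right one a guide 10 high flares outward (x -77 to 0).
- cover_front (a point): Middle of the grey cover's front edge (moves with it), bay frame (0, 1, 20) when shut. Shut, the cover lies over x 0 to 53, y -26 to 28, underside 18.5 above the floor; a tongue under its front edge (x 0 to 3, y -19 to 6) hangs to 3 above the floor and bars the entrance. Wide open the cover stands upright above the hinge, top 78 above the floor.
- cover_hinge (a joint): Opening angle of the cover in rad: 0 shut, 1.6 its stop. It turns about a level axis along the lane at bay frame y 30, z 21 (end posts 27 high at x -99 and 55), swinging up and to the left. A spring shuts it (0.03 N m shut, 0.07 wide open); it never stays open alone and the cap cannot push it open. From about 1.4 the lane is clear from above.
- cover: The cover with its aluminium thumb bar, one piece. The bar: plate 30 wide, 3 thick, bay frame x -94 to 36, rising leftward at 45 degrees from the hinge when shut. Origin on the hinge axis, bay frame (0, 30, 21); x into the bay. Pressed straight down anywhere along it, it opens the cover. A fingertip with its lane-side face at y 43 and its end 9 above the floor holds the cover at 1.5 to 1.6 rad with about 4 N and can slide along it.
- bar_edge (a point): Middle of the thumb bar's free edge, a 5 mm bead (moves with the bar; x along it). Shut: bay frame (-29, 51, 42). At 1.57 rad the bar slopes 45 degrees down and the edge is at (-29, 51, 0), beside the floor plate and 4 mm above the worktop.
- cap: Loose purple screw cap lying flat in the open lane before the entrance, its centre at bay frame x -50 to -26: a disc 35 mm across, 14 mm high, about 15 g, origin at the centre of its underside. It slides on the floor. Wholly under the cover its centre is at bay frame x 21 to 32.5.
- film_roll: Bystander: roll of sealing film standing on end, 52 mm across, 50 mm high, origin at the centre of its underside.
- black_case: Bystander: small black lidded case 26 x 36 x 27 mm, origin at the centre of its underside.
- dropper: Bystander: small dropper bottle, 25 mm across, 67 mm high, origin at the centre of its underside.

How it is judged (in metres and radians):
On the way, in this order (a step that is already met when the one before it is completed fails the run):
1. a finger holds the thumb bar down and the cover open while the cap is still outside (value of joint cover_hinge above 0.9 rad and contact force between the fingers and cover above 0.3 N and x of cap in the frame of mouth below -0.015 m), for 0.2 s.
2. with a finger still holding the bar down, the cap has been pushed under the open cover (value of joint cover_hinge above 0.7 rad and contact force between the fingers and cover above 0.3 N and x of cap in the frame of mouth above 0.019 m), for 0.1 s.
At the end, for the whole second after the job is handed in: The cover is shut (under 0.06 rad) and the cap lies flat and still on the floor of the bay wholly under it: its centre 19 to 36 mm past the entrance and within 8 mm of the lane's middle (value of joint cover_hinge below 0.06 rad and x of cap in the frame of mouth between 0.019 and 0.036 m and y of cap in the frame of mouth between -0.008 and 0.008 m and z of cap in the frame of mouth below 0.004 m and angle between cap's own z axis and vertical below 0.1 rad and linear speed of cap below 0.01 m/s); the robot touches nothing.
It fails at once if the cap is lifted, carried or tipped instead of pushed (z of cap in the frame of mouth above 0.008 m or angle between cap's own z axis and vertical above 0.5 rad).
It fails at once if a bystander is moved by more than 25 mm (distance of any of film_roll, black_case, dropper from where it was at the start of the episode above 0.025 m).
It also fails if it takes over 35 s, if anything falls off the work surface, if the arm or the gripper's body presses on something with over 40 N, if the wrist force passes 120 N, or if a joint passes its speed limit or range.

## Working session

There is one attempt and no reset: what is moved stays moved. The work goes in short steps, Python scripts to look and compute and a shell command to move; the robot and the scene stay as the last step left them, time stands still between calls to the robot, and variables do not carry over. Pictures are saved under pics/ and viewed, and the job is handed in when it is done.

```bash
mkdir -p pics; cat > h.py <<'E'
from plant import *
import numpy as np, cv2
def shot(n,f):
    d=grab_frame(n); cv2.imwrite('pics/'+f,d['image'][:,:,::-1]); np.savez('pics/'+f[:-4]+'.npz',**{k:np.array(v) for k,v in d.items()}); return d
def load(f): return dict(np.load('pics/'+f+'.npz'))
def ray(d,u,v):
    K=d['camera_matrix'];k=float(d['k1'])
    p=np.array([(u-K[0,2])/K[0,0],(v-K[1,2])/K[1,1]]); 
    o=cv2.undistortPoints(np.array([[[float(u),float(v)]]]),K,np.array([k,0,0,0,0.])).ravel()
    T=d['cam_to_world']; return T[:3,3],T[:3,:3]@np.array([o[0],-o[1],-1])
def onz(d,u,v,z):
    o,r=ray(d,u,v); return o+r*(z-o[2])/r[2]
def proj(d,P):
    T=d['cam_to_world'];c=T[:3,:3].T@(np.array(P,float)-T[:3,3]);K=d['camera_matrix'];x,y=c[0]/-c[2],-c[1]/-c[2]
    s=1+float(d['k1'])*(x*x+y*y); return np.array([K[0,0]*x*s+K[0,2],K[1,1]*y*s+K[1,2]])
E
python3 - <<'E'
from h import *
for n in ['scene','top','wrist']:
    d=shot(n,n+'0.png'); print(n,d['k1'],d['cam_to_world'].round(2).tolist())
s=sense(); print({k:np.round(v,3).tolist() for k,v in s.items()})
E
```

```text
scene -0.004321872480788916 [[-0.9, 0.23, -0.36, 279.65], [-0.43, -0.47, 0.77, 1016.31], [0.01, 0.85, 0.53, 515.03], [0.0, 0.0, 0.0, 1.0]]
top -0.1286792290410851 [[-0.01, 0.99, -0.17, 420.03], [-1.0, -0.01, -0.01, 375.31], [-0.01, 0.17, 0.99, 875.52], [0.0, 0.0, 0.0, 1.0]]
wrist -0.07079645579789257 [[0.4, -0.89, -0.23, 197.44], [0.92, 0.39, 0.1, 623.45], [-0.0, -0.25, 0.97, 384.37], [0.0, 0.0, 0.0, 1.0]]
{'t': 0.15, 'joints': [-1.199, 0.468, -0.012, 1.603, 0.006, 1.071, -0.056], 'qd': [0.0, -0.002, -0.001, -0.001, -0.001, 0.0, -0.0], 'joint_torque': [0.001, -52.095, -0.012, -24.398, -0.057, 0.015, 0.0], 'tool_pos': [261.848, 594.438, 213.838], 'eef_rot': [[-0.915, 0.403, -0.0], [0.403, 0.915, -0.001], [-0.0, -0.001, -1.0]], 'ft_force': [0.022, 0.583, 0.022], 'ft_torque': [-0.036, -0.004, -0.039], 'gripper_width': 0.993}
```

View pics/scene0.png

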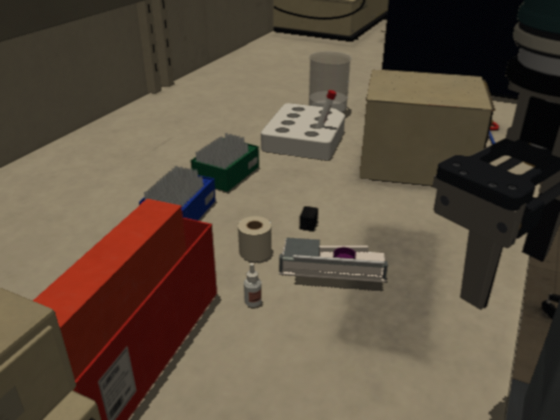

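View pics/top0.png

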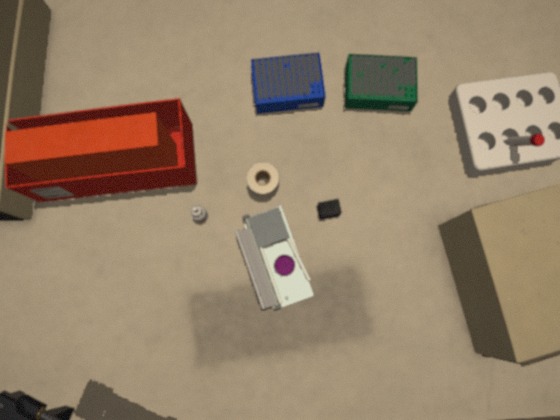

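View pics/wrist0.png

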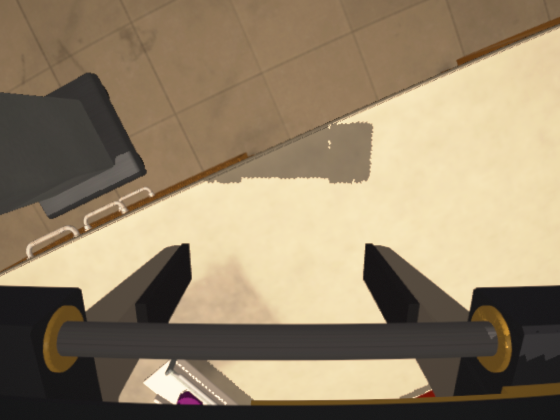

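The scene shows the bay at (335,262), film roll at (255,240), dropper at (253,288) and case at (309,217). In the top view the cap is at (285,265), the grey cover at (268,226) and the bar on the left. The wrist view only catches the bay at the bottom edge. I'll zoom the top view.

```bash
python3 - <<'E'
from h import *
d=load('top0'); im=d['image'][150:320,180:360,::-1]
im=np.clip(im.astype(float)*1.3,0,255).astype(np.uint8)
im=cv2.resize(im,None,fx=3.5,fy=3.5,interpolation=cv2.INTER_CUBIC)
for i in range(0,18):
    cv2.line(im,(i*35,0),(i*35,5),(0,0,255),1); cv2.line(im,(0,i*35),(5,i*35),(0,0,255),1)
cv2.imwrite('pics/top0z.png',im)
a=d['image'].astype(int)
m=((a[:,:,0]-a[:,:,1]>30)&(a[:,:,2]-a[:,:,1]>30)).astype(np.uint8)
n,l,s,c=cv2.connectedComponentsWithStats(m); 
for i in range(1,n):
    if s[i,4]>40: print(s[i],c[i],onz(d,*c[i],18))
E
```

```text
[275 256  19  19 264] [284.01515152 265.05681818] [478.90764865 369.98210547  18.        ]
```

View pics/top0z.png

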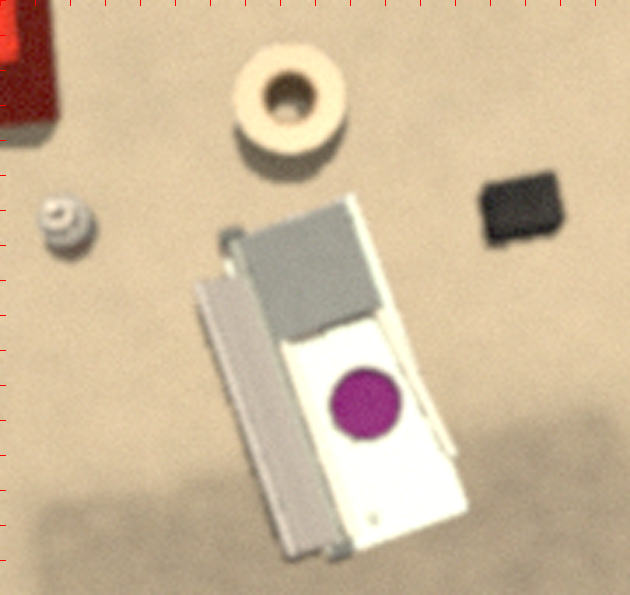

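```bash
cat > fit.py <<'E'
from h import *
def fit(pts):  # list of (dict,u,v,bx,by,bz)
    B=np.array([[p[3],p[4]] for p in pts],float); W=np.array([onz(p[0],p[1],p[2],p[5]+4)[:2] for p in pts])
    bc,wc=B.mean(0),W.mean(0); H=(B-bc).T@(W-wc); th=np.arctan2(H[0,1]-H[1,0],H[0,0]+H[1,1])
    R=np.array([[np.cos(th),-np.sin(th)],[np.sin(th),np.cos(th)]]); t=wc-R@bc
    print('mouth',t.round(1),'yaw',th.round(4),'res',(W-(B@R.T+t)).round(1).tolist()); return R,t,th
E
python3 - <<'E'
from fit import *
d=load('top0'); z=lambda u,v:(u/3.5+180,v/3.5+150)
P=[(d,*z(468,509),-102,-32,0),(d,*z(382,308),0,-26,20),(d,*z(352,194),58,-32,0),(d,*z(195,284),36,53,42),(d,*z(290,560),-94,53,42)]
R,t,th=fit(P); np.savez('bay.npz',R=R,t=t,th=th)
c=onz(d,284.5,265.5,18)[:2]; print('cap bay',R.T@(c-t), 'deg',np.degrees(th))
for n,u,v,h in [('film',290,98,50),('case',522,208,27),('drop',62,213,67)]:
    w=onz(d,*z(u,v),h)[:2]; print(n,w,R.T@(w-t))
E
```

```text
mouth [514.4 385.2] yaw 0.3387 res [[1.1, 0.8], [-0.9, 0.6], [-0.2, 0.3], [0.4, -1.2], [-0.4, -0.4]]
cap bay [-39.45702049  -3.09998141] deg 19.403416356778855
film [615.94850384 402.54888062] [101.55954608 -17.41860663]
case [567.87982146 295.65371263] [  20.708596   -102.27318243]
drop [560.65303121 503.57246279] [82.9664877  96.23724068]
```

```bash
python3 -m handwheel '[[-25,-12,0,-5],[-55,-28,5,-11],[-85,-44,15,-17],[-115,-60,25,-23],[-145,-75,35,-29],[-175,-90,45,-35],[-205,-105,55,-41],[-232,-119,55,-43.2],[-244,-125,55,-43.2],[-244,-125,55,-43.2]]' 43.5 20
python3 - <<'E'
from h import *
s=sense(); b=np.load('bay.npz'); print(b['R'].T@(s['tool_pos'][:2]-b['t']),s['tool_pos'],s['gripper_width'],s['eef_rot'].round(3).tolist() if hasattr(s['eef_rot'],'round') else s['eef_rot'],b['R'].tolist())
d=shot('wrist','w1.png'); shot('top','t1.png'); shot('scene','s1.png'); print(d['cam_to_world'])
E
```

```text
t: 0.98
tool_pos: [437.7, 378.8, 159.4]
eef_rot: [[-0.946, -0.325, 0.001], [-0.325, 0.946, -0.001], [-0.0, -0.002, -1.0]]
ft_force: [-0.0, -0.3, -0.6]
gripper_width: 0.439
[-74.46474822  19.39914104] [437.69039228 378.79715663 159.43147139] 0.4386332052980089 [[-0.946, -0.325, 0.001], [-0.325, 0.946, -0.001], [-0.0, -0.002, -1.0]] [[0.9432028506072766, -0.3322173725233336], [0.3322173725233336, 0.9432028506072766]]
[[-3.26813570e-01 -9.14156187e-01 -2.39815254e-01  3.70940581e+02]
 [ 9.45084126e-01 -3.16915730e-01 -7.98774946e-02  3.56310611e+02]
 [-2.98072044e-03 -2.52750639e-01  9.67526862e-01  3.30042242e+02]
 [ 0.00000000e+00  0.00000000e+00  0.00000000e+00  1.00000000e+00]]
```

View pics/w1.png

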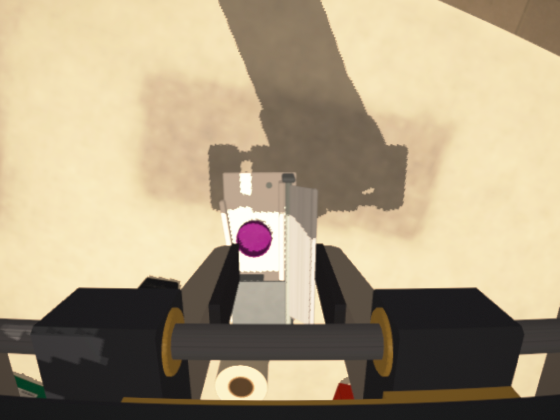

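View pics/s1.png

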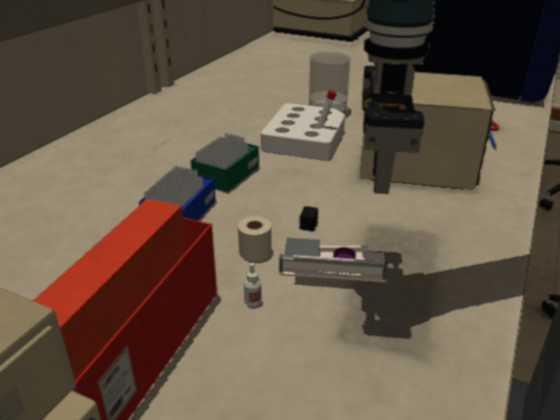

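The wrist view shows the cap at (254,238), the plate's front edge at row 173, and the bar at columns 290-317. The tips are still well above. I'll zoom to refine the bay pose.

```bash
python3 - <<'E'
from h import *
d=load('w1'); im=d['image'][160:340,190:350,::-1]
im=cv2.resize(im,None,fx=3.3,fy=3.3,interpolation=cv2.INTER_CUBIC)
g=(255*(im/255.)**0.6).astype(np.uint8)
for i in range(0,18):
    cv2.line(g,(i*33,0),(i*33,5),(0,0,255),1); cv2.line(g,(0,i*33),(5,i*33),(0,0,255),1)
cv2.imwrite('pics/w1z.png',g)
E
```

```text
(no output)
```

View pics/w1z.png

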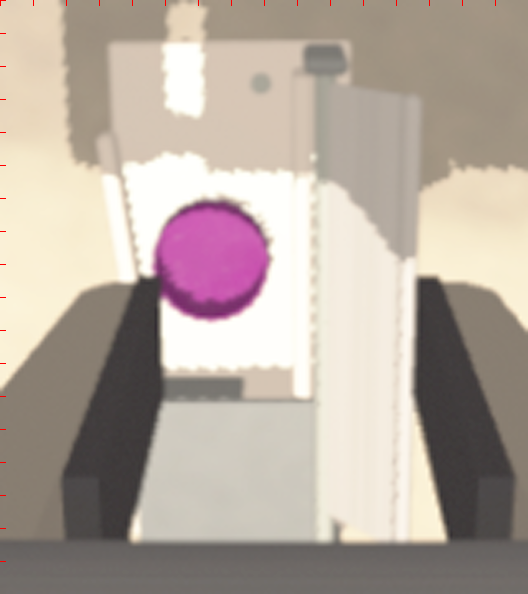

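```bash
python3 - <<'E'
from fit import *
d=load('w1'); t0=load('top0'); z=lambda u,v:(u/3.5+180,v/3.5+150); y=lambda u,v:(u/3.3+190,v/3.3+160)
A=[(d,*y(108,42),-102,-32,0),(d,*y(351,42),-102,38,0),(d,*y(421,96),-94,53,42),(d,*y(294,71),-95,21,18),(d,*y(294,398),0,21,18)]
fit(A)
P=[(t0,*z(468,509),-102,-32,0),(t0,*z(382,308),0,-26,20),(t0,*z(352,194),58,-32,0),(t0,*z(195,284),36,53,42),(t0,*z(290,560),-94,53,42)]
R,t,th=fit(A+P); np.savez('bay.npz',R=R,t=t,th=th)
print('cap',R.T@(onz(d,*y(212,253),18)[:2]-t),'deg',np.degrees(th))
print('tcp',R.T@(np.array(sense()['tool_pos'])[:2]-t))
# finger tips in world
for n,u,v in [('Lnear',160,278),('Rnear',415,278)]:
    o,r=ray(d,*y(u,v)); 
    for h in (159.4,170): print(n,h,R.T@((o+r*(h-o[2])/r[2])[:2]-t))
E
```

```text
mouth [517.1 385.9] yaw 0.3365 res [[0.1, -0.2], [0.4, -0.2], [0.0, 0.3], [-1.3, -0.2], [0.9, 0.4]]
mouth [515.7 385.5] yaw 0.3361 res [[1.4, 0.2], [1.7, 0.1], [1.4, 0.6], [0.0, 0.1], [2.2, 0.7], [-0.1, 0.3], [-2.2, 0.3], [-1.6, 0.2], [-1.1, -1.5], [-1.8, -1.0]]
cap [-41.43211996  -2.58944462] deg 19.254480470211114
tcp [-77.99086135  25.71937863]
Lnear 159.4 [-84.79710656  -0.61994684]
Lnear 170 [-88.61904596   0.67100561]
Rnear 159.4 [-84.71392739  39.80628386]
Rnear 170 [-88.54103374  38.586029  ]
```

```bash
cat > where.py <<'E'
from fit import *
b=np.load('bay.npz');R,t=b['R'],b['t'];s=sense();E=np.array(s['eef_rot'])
print('t',s['t'],'tcp bay',(R.T@(np.array(s['tool_pos'])[:2]-t)).round(1),'z-4',s['tool_pos'][2]-4,'yaw err deg',np.degrees(np.arctan2(E[1,1],E[0,1])-b['th']-np.pi/2).round(2),'F',np.round(s['ft_force'],1),s['gripper_width'])
E
python3 where.py
```

```text
t 1.1333 tcp bay [-78.   25.7] z-4 155.9040712767675 yaw err deg 0.26 F [-0.1 -0.1 -0.1] 0.4350484460036769
```

```bash
python3 -m handwheel '[[0,0,0,0],[0,0,0,0],[0,0,0,0]]'; python3 where.py
```

```text
t: 1.38
tool_pos: [433.9, 383.5, 159.7]
eef_rot: [[-0.942, -0.335, -0.0], [-0.335, 0.942, 0.0], [-0.0, 0.0, -1.0]]
ft_force: [0.2, -0.1, -0.5]
gripper_width: 0.438
t 1.3833 tcp bay [-78.   25.1] z-4 155.72930977332499 yaw err deg 0.31 F [ 0.2 -0.1 -0.5] 0.4377852213518965
```

```bash
python3 -m handwheel '[[0,-1,20,0.3],[0,-2,50,0.3],[0,-2,80,0.3],[0,-2,98,0.3],[0,-2,100,0.3],[0,-2,100,0.3],[0,-2,106,0.3],[0,-2,112,0.3],[0,-2,118,0.3],[0,-2,124,0.3],[0,-2,124,0.3]]'; python3 where.py; python3 - <<'E'
from h import *
shot('scene','s2.png');d=shot('wrist','w2.png')
s=load('s2')['image'][200:320,230:440,::-1]; cv2.imwrite('pics/s2z.png',cv2.resize(s,None,fx=3.5,fy=3.5,interpolation=cv2.INTER_CUBIC))
E
```

```text
t: 2.3
tool_pos: [435.7, 380.2, 35.1]
eef_rot: [[-0.945, -0.328, 0.0], [-0.328, 0.945, -0.0], [-0.0, -0.0, -1.0]]
ft_force: [1.3, 0.1, 1.7]
gripper_width: 0.434
t 2.3 tcp bay [-77.4  21.4] z-4 31.056049514265304 yaw err deg -0.13 F [1.3 0.1 1.7] 0.43416056986141444
```

View pics/s2z.png

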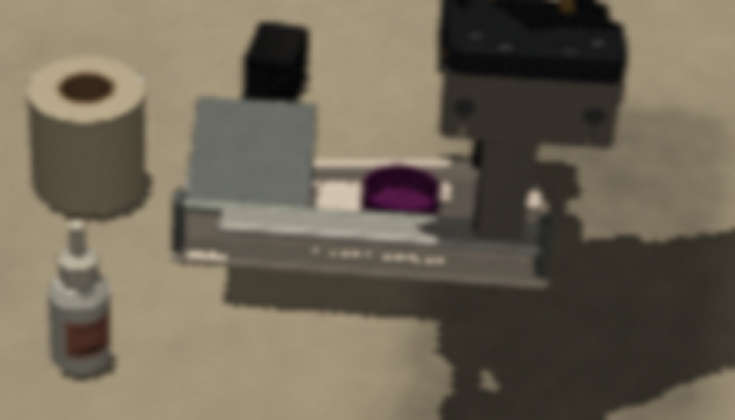

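View pics/w2.png

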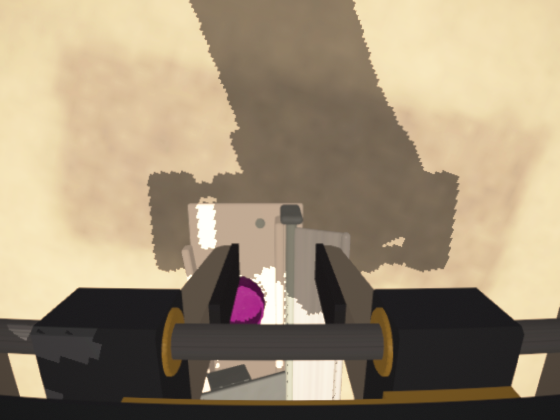

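The press is working: the cover is partly tilted open, the lane finger is behind the cap (wrist view (245,300)), and nothing else has been touched. I'll press on down.

```bash
python3 -m handwheel '[[0,0.5,5,0],[0,1,10,0],[0,1,15,0],[0,1,19,0],[0,1,22,0],[0,1,22,0],[0,1,22,0],[0,1,22,0]]'; python3 where.py; python3 - <<'E'
from h import *
shot('scene','s3.png');d=shot('wrist','w3.png')
s=load('s3')['image'][200:320,230:440,::-1]; cv2.imwrite('pics/s3z.png',cv2.resize(s,None,fx=3.5,fy=3.5,interpolation=cv2.INTER_CUBIC))
E
```

```text
t: 3.07
tool_pos: [435.1, 381.9, 13.7]
eef_rot: [[-0.945, -0.328, 0.0], [-0.328, 0.945, 0.001], [-0.0, 0.001, -1.0]]
ft_force: [-0.4, 2.2, 2.8]
gripper_width: 0.435
t 3.0667 tcp bay [-77.3  23.2] z-4 9.704520563829009 yaw err deg -0.1 F [-0.4  2.2  2.8] 0.4348505461556942
```

View pics/s3z.png

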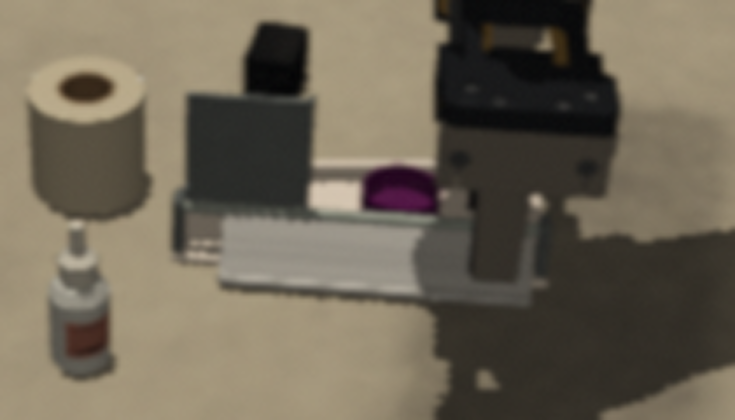

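View pics/w3.png

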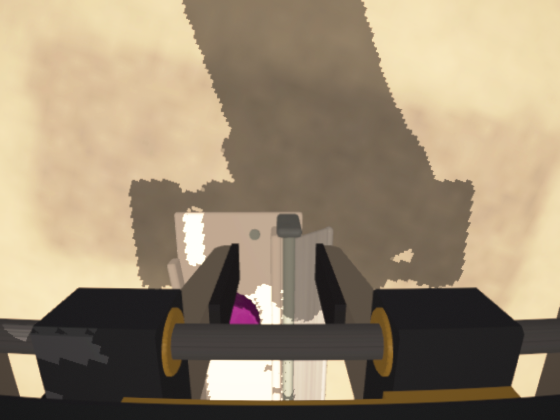

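```bash
python3 -m handwheel '[[0,0,1,0],[-4,0,1,0],[-8,0,1,0],[-12,0,1,0],[-17,0,1,0],[-22,0,1,0],[-27,0,1,0],[-32,0,1,0],[-37,0,1,0],[-42,0,1,0],[-46,0,1,0],[-50,0,1,0],[-53,0,1,0],[-55,0,1,0],[-55,0,1,0]]'; python3 where.py; python3 - <<'E'
from h import *
shot('scene','s4.png');shot('top','t4.png')
s=load('s4')['image'][200:320,230:440,::-1]; cv2.imwrite('pics/s4z.png',cv2.resize(s,None,fx=3.5,fy=3.5,interpolation=cv2.INTER_CUBIC))
s=load('t4')['image'][150:320,180:360,::-1]; cv2.imwrite('pics/t4z.png',cv2.resize(s,None,fx=3.5,fy=3.5,interpolation=cv2.INTER_CUBIC))
E
```

```text
t: 4.42
tool_pos: [487.8, 399.6, 12.6]
eef_rot: [[-0.945, -0.328, 0.0], [-0.328, 0.945, 0.001], [-0.001, 0.0, -1.0]]
ft_force: [-2.6, 3.2, 1.8]
gripper_width: 0.436
t 4.4167 tcp bay [-21.8  22.5] z-4 8.60357197631757 yaw err deg -0.14 F [-2.6  3.2  1.8] 0.4357386645362313
```

View pics/s4z.png

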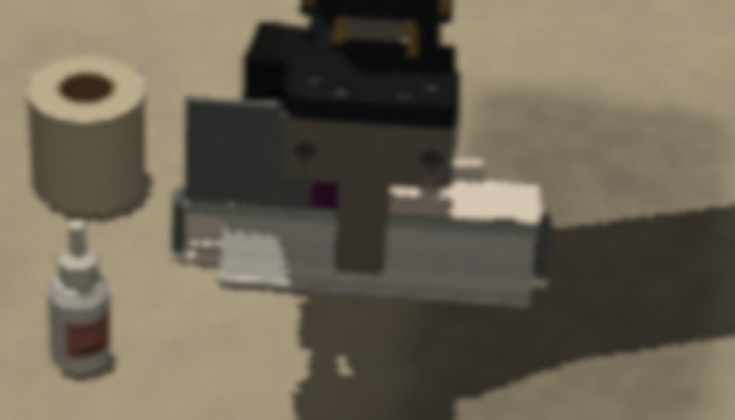

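View pics/t4z.png

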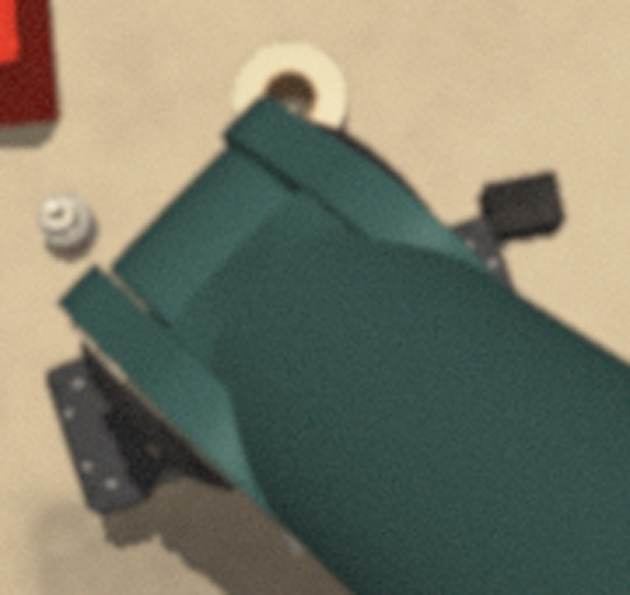

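The cap is being pushed ahead of the finger (purple at zoomed (323,193)), the cover is upright and the bar is down. I'll finish the push.

```bash
python3 -m handwheel '[[-3,0.5,0,0],[-7,0.5,0,0],[-11,0.5,0,0],[-14,0.5,0,0],[-17,0.5,0,0],[-19,0.5,0,0],[-21,0.5,0,0],[-21,0.5,0,0],[-21,0.5,0,0],[-21,0.5,0,0],[-21,0.5,0,0]]'; python3 where.py; python3 - <<'E'
from h import *
shot('scene','s5.png')
s=load('s5')['image'][200:320,230:440,::-1]; cv2.imwrite('pics/s5z.png',cv2.resize(s,None,fx=3.5,fy=3.5,interpolation=cv2.INTER_CUBIC))
shot('wrist','w5.png')
E
```

```text
t: 5.43
tool_pos: [507.3, 406.8, 12.8]
eef_rot: [[-0.945, -0.328, 0.001], [-0.328, 0.945, 0.001], [-0.001, 0.0, -1.0]]
ft_force: [-1.6, 2.9, 2.1]
gripper_width: 0.432
t 5.4333 tcp bay [-0.9 22.8] z-4 8.789520248983541 yaw err deg -0.13 F [-1.6  2.9  2.1] 0.43177891242837946
```

View pics/s5z.png

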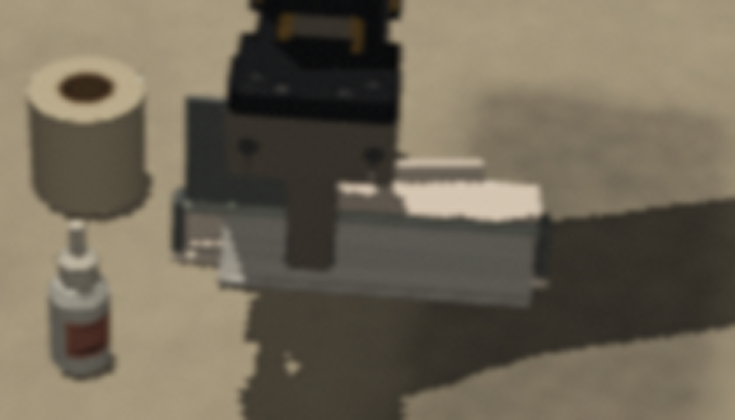

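View pics/w5.png

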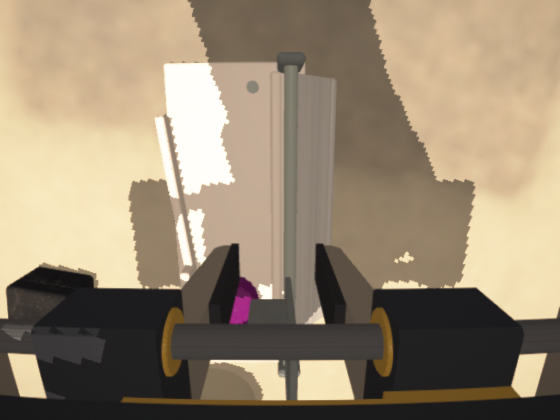

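The cap is just ahead of the lane finger (wrist (243,300)), with the cover upright and the bar held. I'll back out along the bar and keep holding, so I can see where the cap lies.

```bash
python3 -m handwheel '[[2,0,0,0],[7,0,0,0],[14,0,0,0],[22,0,0,0],[30,0,0,0],[38,0,0,0],[46,0,0,0],[54,0,0,0],[62,0,0,0],[68,0,0,0],[70,0,0,0],[70,0,0,0],[70,0,0,0]]'; python3 where.py; python3 - <<'E'
from h import *
shot('scene','s6.png')
s=load('s6')['image'][200:320,230:440,::-1]; cv2.imwrite('pics/s6z.png',cv2.resize(s,None,fx=3.5,fy=3.5,interpolation=cv2.INTER_CUBIC))
b=np.load('bay.npz');R,t=b['R'],b['t']
for n in ('top','wrist'):
  d=shot(n,n[0]+'6.png'); a=d['image'].astype(int)
  m=((a[:,:,0]-a[:,:,1]>30)&(a[:,:,2]-a[:,:,1]>30)).astype(np.uint8)
  k,l,s,c=cv2.connectedComponentsWithStats(m)
  for i in range(1,k):
    if s[i,4]>40: print(n,s[i],R.T@(onz(d,*c[i],18)[:2]-t))
E
```

```text
t: 6.62
tool_pos: [439.8, 383.1, 12.3]
eef_rot: [[-0.945, -0.328, -0.002], [-0.328, 0.945, -0.001], [0.002, -0.001, -1.0]]
ft_force: [-0.8, 2.5, 2.9]
gripper_width: 0.436
t 6.6167 tcp bay [-72.5  22.8] z-4 8.291084827343944 yaw err deg -0.1 F [-0.8  2.5  2.9] 0.4358121566303432
top [263 219  18   9  83] [31.61023377 -8.24530659]
wrist [208 382  51  18 673] [ 8.04433454 -2.93790335]
```

View pics/s6z.png

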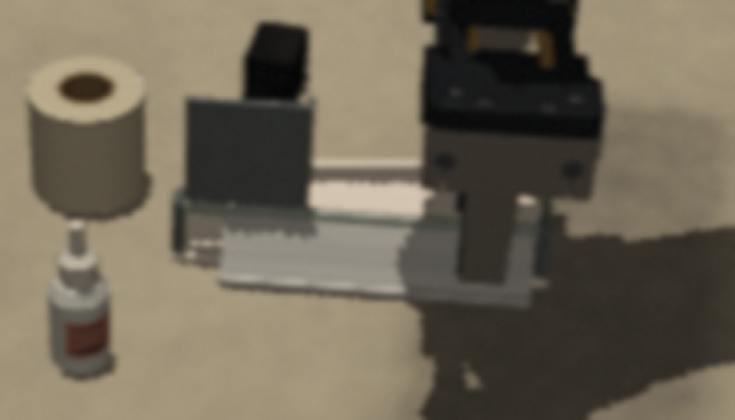

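View pics/t6.png

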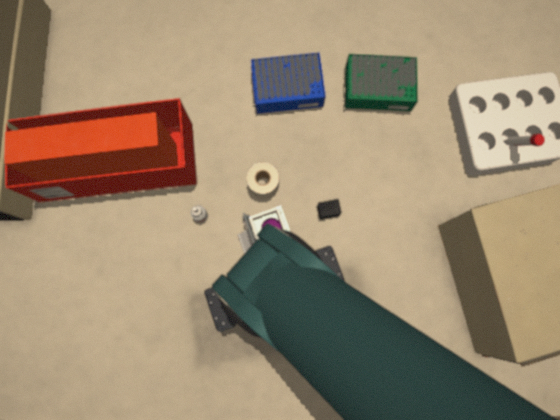

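```bash
python3 - <<'E'
from h import *
b=np.load('bay.npz');R,t=b['R'],b['t']
for n in ('t6','w6'):
  d=load(n); a=d['image'].astype(int)
  m=((a[:,:,0]-a[:,:,1]>30)&(a[:,:,2]-a[:,:,1]>30)); v,u=np.nonzero(m)
  P=np.array([R.T@(onz(d,x,y,18)[:2]-t) for x,y in zip(u,v)]); print(n,P.min(0),P.max(0))
E
```

```text
t6 [ 20.76033645 -18.15752765] [38.86717781  7.58718215]
w6 [  0.96205966 -17.75475282] [13.45352239 11.73555472]
```

View pics/w6.png

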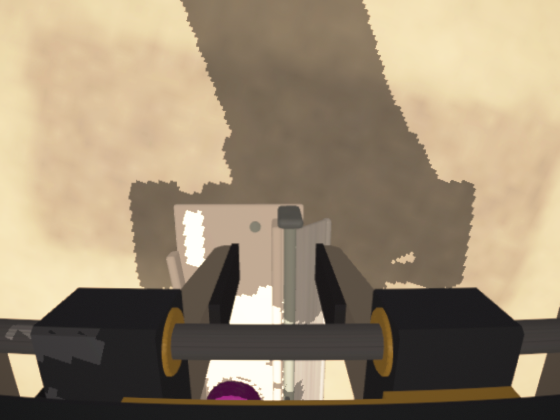

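```bash
python3 - <<'E'
from h import *
b=np.load('bay.npz');R,t=b['R'],b['t']
d=load('w6'); a=d['image']
for r in range(376,398,2): print(r,a[r,233],'z4 x',(R.T@(onz(d,233,r,4)[:2]-t))[0].round(1),'z18',(R.T@(onz(d,233,r,18)[:2]-t))[0].round(1))
d=load('t6'); a=d['image']
for r in range(208,230): print(r,a[r,272],(R.T@(onz(d,272,r,18)[:2]-t)).round(1))
E
```

```text
376 [255 254 246] z4 x 8.5 z18 -3.3
378 [255 253 243] z4 x 10.1 z18 -1.9
380 [208 181 162] z4 x 11.6 z18 -0.5
382 [74 25 59] z4 x 13.1 z18 1.0
384 [72 15 58] z4 x 14.7 z18 2.4
386 [73 17 59] z4 x 16.2 z18 3.8
388 [73 14 59] z4 x 17.8 z18 5.2
390 [74 18 60] z4 x 19.3 z18 6.7
392 [73 17 59] z4 x 20.9 z18 8.1
394 [75 17 60] z4 x 22.5 z18 9.6
396 [147  39 117] z4 x 24.1 z18 11.1
208 [221 214 183] [ 54.9 -15.8]
209 [226 223 198] [ 53.3 -15.2]
210 [217 212 185] [ 51.8 -14.6]
211 [176 167 146] [ 50.2 -14.1]
212 [143 132 117] [ 48.6 -13.5]
213 [158 155 137] [ 47. -13.]
214 [206 207 181] [ 45.5 -12.4]
215 [225 227 204] [ 43.9 -11.8]
216 [227 227 209] [ 42.3 -11.3]
217 [192 182 168] [ 40.8 -10.7]
218 [131 105 110] [ 39.2 -10.2]
219 [105  48  88] [37.7 -9.6]
220 [126  45 104] [36.1 -9. ]
221 [129  43 107] [34.5 -8.5]
222 [134  49 108] [33.  -7.9]
223 [132  49 110] [31.4 -7.4]
224 [125  57 106] [29.9 -6.8]
225 [102  63  93] [28.3 -6.3]
226 [74 66 75] [26.7 -5.7]
227 [53 72 69] [25.2 -5.2]
228 [49 74 67] [23.6 -4.6]
229 [48 72 68] [22.1 -4. ]
```

The wrist view puts the cap's near edge at about x 11, so its centre is at about 28. The top view gives about 25, and y is about -3. Both are well inside 21 to 32.5, so I'll lift and let the bar go.

```bash
python3 -m handwheel '[[0,0,-5,0],[0,0,-10,0],[0,0,-15,0],[0,0,-20,0],[0,0,-25,0],[0,0,-30,0],[0,0,-35,0],[0,0,-40,0],[0,0,-46,0],[0,0,-56,0],[0,0,-75,0],[0,0,-100,0],[20,0,-125,0],[50,0,-145,0],[80,0,-150,0],[110,0,-150,0],[140,0,-150,0],[140,0,-150,0],[140,0,-150,0],[140,0,-150,0]]'; python3 where.py; python3 - <<'E'
from h import *
shot('scene','s7.png');shot('top','t7.png');shot('wrist','w7.png')
s=load('s7')['image'][200:320,230:440,::-1]; cv2.imwrite('pics/s7z.png',cv2.resize(s,None,fx=3.5,fy=3.5,interpolation=cv2.INTER_CUBIC))
s=load('t7')['image'][150:320,180:360,::-1]; cv2.imwrite('pics/t7z.png',cv2.resize(s,None,fx=3.5,fy=3.5,interpolation=cv2.INTER_CUBIC))
E
```

```text
t: 8.43
tool_pos: [309.4, 338.4, 163.4]
eef_rot: [[-0.945, -0.328, 0.002], [-0.328, 0.945, 0.001], [-0.002, 0.001, -1.0]]
ft_force: [-0.3, -0.4, -0.5]
gripper_width: 0.435
t 8.4333 tcp bay [-210.3   23.6] z-4 159.44477249865827 yaw err deg -0.12 F [-0.3 -0.4 -0.5] 0.4353514482099128
```

View pics/s7z.png

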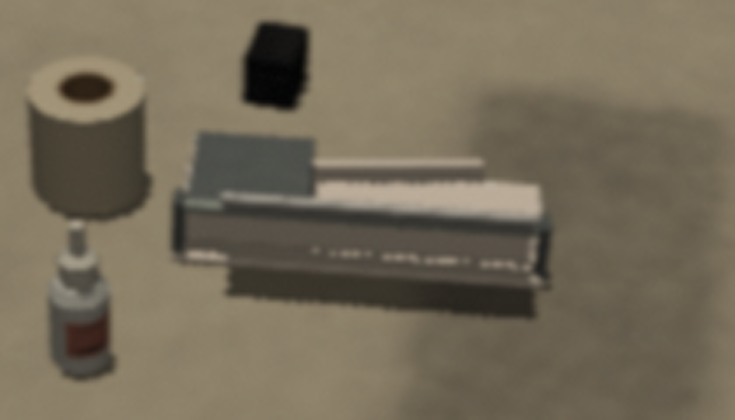

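View pics/t7z.png

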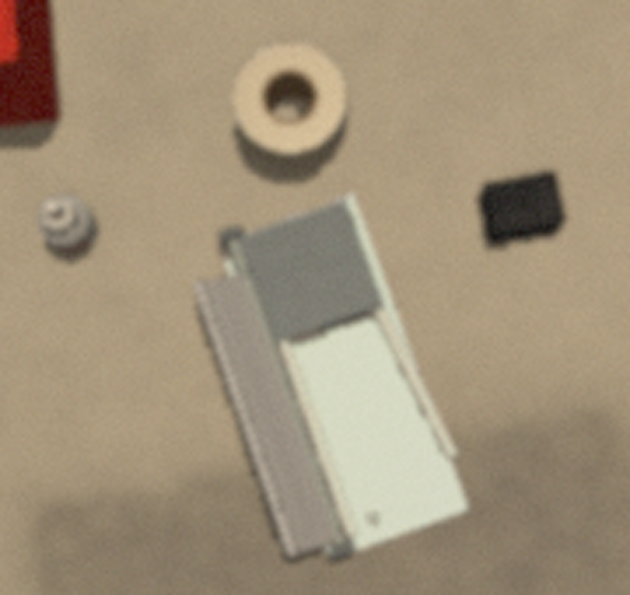

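View pics/w7.png

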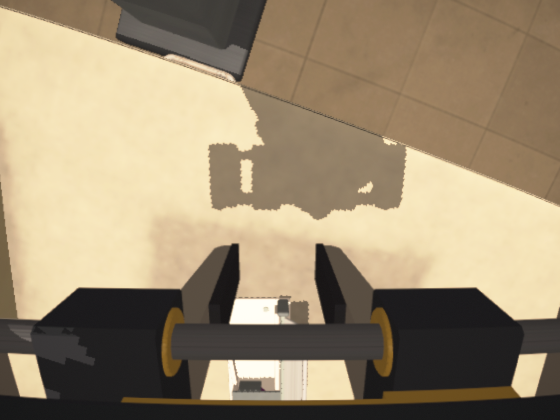

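The cover is shut, with its outline exactly where it was at the start (zoomed front-right corner (382,308)). The lane is empty, the cap is out of sight under the cover, and the bystanders have not moved. The robot is clear, so I'm handing in.

```bash
python3 -c "
from plant import *
print(sign_off())"
```

```text
the job is handed in; nothing more can be done
None
```

The cap is in the bay under the closed cover, and the job is handed in. The run took about 8.5 s of the 35 s allowed, and no verdict was reported.

One fingertip held the thumb bar down with the cover upright while the other pushed the cap about 68 mm along the lane. I then backed both fingers out along the bar, lifted them, and the cover sprang shut.

**Cap position:** the last look before release, with the cover still open, put the cap flat on the floor. Its centre was at bay x of about 28 mm from the wrist camera and about 25 mm from the top camera. The 3 mm disagreement fits the roughly 2 mm calibration error, and the final finger position implies 26.6 mm. It was about 3 mm off the lane's middle. All of these are inside the limits.

**After release:** the cover outline matched its starting picture, the lane was empty, and the film roll, case and dropper stood where they were. The gripper was clear, with force readings near zero. I could not see the cap itself once the cover was shut.

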